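# Roll a bearing sleeve up the loading ramp and shut the keeper

### The job

With the fingertips, slowly push the bronze bearing sleeve that lies at the foot of the blue ramp up the slope, over the crest and into the seat against the yellow stop plate, without letting it run back down and without picking it up. Then push the red-knobbed keeper bolt fully home so that it bars the way behind the sleeve, and leave the other things on the bench where they are.

Things in the scene. Friction and masses are not known exactly. Their poses are not given: they have to be found in the camera images.
- ramp: Fixed blue ramp, base plate 263 x 150. Origin on the table under the foot of the slope, midway across; x uphill (level), y left when looking uphill, z up. Steel running surface 104 wide between cheeks (5 thick, 18 above the surface) rises at 8 degrees from height 14 at x = 0 to the crest at x = 168. A yellow foot bar, 8 thick, ends at x = 0 and stands 8 above the surface
- slope (a point): Point on the running surface at the foot of the slope (ramp x = 0, y = 0, z = 14); its x points up the 8-degree slope, y across, z square out of the surface. The sleeve's centre is 25 above it along z while it lies on the slope
- crest (a point): Middle of the crest, where the slope ends (ramp x = 168, height 38). From here the surface dips at 6 degrees to the yellow stop plate, whose face is at ramp x = 218 and top at height 78. A sleeve brought over the crest rolls the last 25 mm by itself and stays
- seat (a point): Where the sleeve's centre lies when seated against the stop plate (ramp x = 193, y = 0, z = 60); the sleeve may be some mm off to either side in y
- sleeve: Loose bronze-coloured bearing sleeve, a cylinder with black end faces, diameter 50, length 90, 0.4 to 0.85 kg, lightly oiled. Origin at its centre, y along its axis (x and z turn as it rolls). Starts lying across the slope against the foot bar, centre at ramp x = 15, z = 41, y within 5 of midway. Let go on the slope, it rolls back
- keeper (a joint): Travel of the keeper bolt in m: 0 drawn out, 0.035 fully home; starts at 0 to 0.006. Slides towards ramp +y with 1.5 N of friction, stays where left. A 10 mm rod at ramp x = 159, z = 60 in a grey guide block on the ramp's right side (ramp y = -57 to -77, 24 along x, top at height 77). Home, its tip is at ramp y = -19, just behind the seated sleeve; put in early it blocks the sleeve
- keeper_knob (a point): Centre of the outer face of the keeper's red knob (diameter 28, 14 thick), the face to push towards ramp +y; at ramp x = 159, z = 60, y = -128 + travel. Home, this face is at ramp y = -93 and the knob is 2 mm off the guide block; table space outside it is free
- spare_sleeve: identical bronze sleeve standing on end on the table, diameter 50, height 90; origin at the centre of its underside. Leave alone
- screwdriver: loose screwdriver lying on the table to the right of the ramp. Leave alone
- wrench: loose wrench lying on the table. Leave alone
- grease_can: red can, diameter 66, height 100, standing beyond the ramp. Leave alone
- battery: black and red tool battery, 75 x 115 x 65 high. Leave alone
- race: loose steel bearing ring, outer diameter 72, 18 high, lying flat. Leave alone
- parts_bin: blue open plastic bin, 160 x 100 x 60 high. Leave alone
There are look-alikes about, which are no part of the job. What is shaped like the sleeve but orange or pink is not meant.

How it is judged:
By the outcome, as a careful person would: the job done as asked, in the order asked, and still so for the second after the job is handed in, with the robot touching nothing.
It also fails if it takes over 51 s, if anything falls off the work surface, if the arm or the gripper's body presses on something with over 40 N, if the wrist force passes 120 N, or if a joint passes its speed limit or range.

### The arm

A 6-joint arm with a two-finger parallel gripper is mounted at the origin on the work surface. World frame = base frame: x ahead of the robot, y to its left, z up, the work surface at z = 0. Lengths are in m, angles in rad, forces in N, time in s.
With the tool pointing down it reaches from about 0.35 to 0.85 m from the base axis. Payload 8.1 kg.
Tool frame: the origin (TCP) lies at the very end of the fingers, on their centre line; the grasp point (between the pads) lies 19 mm behind it; z points along the fingers, y is the line along which they close (so a half turn about z gives the same grasp; the last joint's range is limited). The gripper opens to 85 mm and grips with 20 to 120 N. Pads are 22 mm wide; open, the fingers measure 114 mm over their backs; the gripper's body (76 mm by 85 mm) begins 54 mm behind the grasp point. The pads swing forward as they close: fully open they stand 13 mm farther back than shut.
Start: joints at [-0.085, 0.13, 1.488, -0, 1.523, -0.085], TCP at [0.6, 0, 0.198] pointing down, gripper open.
Joint ranges: [-2.96, 2.96], [-0.89, 2.26], [0.02, 2.5], [-1.34, 4.48], [0, 2.73], [-2.66, 2.66]. Speed limits (rad/s): [2.39, 2.39, 2.79, 3.14, 3.14, 3.14].

### API

Orientations are given as a unit quaternion [w, x, y, z].
In Python, from rig import bot gives the robot as it stands.
- The arm moves only by the tool send_rows, never from a script. Its argument "rows" is a list that holds one entry, the list of rows, each a list of 7 numbers: the turn, a rotation vector about the world's x, y, z normalised to -1 to 1, where 1 is 45 degrees, then the shift along the world's x, y, z normalised to -1 to 1, where 1 is 1 m, then the opening in per cent of the stroke, from 0 (shut) to 100 (fully open). In form: [[[wx, wy, wz, dx, dy, dz, claw], ...]]. A call has 1 to 20 rows; each row is the pose to reach, as a shift and turn from the pose commanded when the call began; what a row does not reach only later rows make up. A row lasts 1/10 s, in which the tool goes at most 50 mm and 8.59 degrees, less where a joint would pass 70% of its speed; a pose out of reach is approached as far as the arm can. A call with a number of a shift or a turn outside -1 to 1 is refused whole. A call with a gripper value outside its range is refused whole. The fingers move at their own pace and stop on an object; "newtons" is the grip in N (left out, the last holds). Time passes only in rows, so rows that repeat a pose let the fingers close. It gives the time, the measured TCP pose, the force, the opening and the grip force at its end, in the units of the state.
- bot.read_state(): the state, without advancing time (a new reading comes with each control period).
- bot.camera(name): name is "scene" or "side" or "wrist"; returns (picture, depth): 420x560x3 uint8, blue, green, red; 420x560 float32, m along the optical axis (not along the pixel's ray), 0 where there is no reading.
- bot.camera_model(name): a dict with "fx", "fy", "cx", "cy" (pixels), "rvec" (rotation vector, rad) and "tvec" (3), from world to camera coordinates, as OpenCV has them; the wrist camera has in their place "hand_eye" (4x4, takes a point from camera to tool coordinates, whose origin is the TCP and whose axes are the flange's). Camera axes: x right, y down, z forward; pixel columns grow to the right and rows downward; lengths in m; the calibration is good to about 2 mm. A picture is of the moment at which its call begins: read the wrist's pose just before it. camera_model takes no time and is no camera call.
- bot.finish_job(): hands the job in; it is judged then, once.
The state is a dict: "time": time; "qpos": joint angles; "joint_velocities": joint speeds; "joint_torque": joint torques, N m; "eef_pos": TCP position; "ee_rot": TCP orientation; "wrist_force": force on the tool from outside, world axes, zero at the start; "torque": the same for the moment, N m; "opening": opening from 0.0 (shut) to 1.0 (fully open); "grip_force": force on a finger pad.
Only numpy, scipy, OpenCV 4.12 (cv2) and the standard library are available. Lean on these libraries where they do the work, as an engineer would, in place of code of your own. Each camera call takes 0.05 s, during which the arm holds its last target. There are 200 camera calls.

## Working session

There is one attempt and no reset: what is moved stays moved. The work goes in short steps, Python scripts to look and compute and a tool call to move; the robot and the scene stay as the last step left them, time stands still between calls to the robot, and variables do not carry over. Pictures are saved under pics/ and viewed, at most 10 in all, crops included, and the job is handed in when it is done.

Besides the shell and the picture viewer there is one more tool, called after "Request:" as name(argument=value, ...) on one line, values as JSON. send_rows: Moves the arm, as the interface text tells. Scaled input: -1 to 1 covers 1 m each way for a shift and 45 degrees each way for a turn. Its arguments: {"type":"object","properties":{"rows":{"type":"array"},"newtons":{"type":"number"}},"required":["rows"]}

```bash
mkdir -p pics; ls; python3 - <<'E'
from rig import bot
import cv2,numpy as np
s=bot.read_state();print(s)
for n in ["scene","side"]:
    p,d=bot.camera(n);cv2.imwrite(f"pics/{n}0.png",p);np.savez(f"pics/{n}0.npz",p=p,d=d);print(n,bot.camera_model(n))
E
```

```text
pics
{'time': 0.0, 'qpos': array([-8.53952417e-02,  1.31119553e-01,  1.48927126e+00,  2.90440215e-06,
        1.52302934e+00, -8.53951154e-02]), 'joint_velocities': array([ 0.00075178,  0.00101569, -0.00095483, -0.00114378, -0.00088751,
        0.00025946]), 'joint_torque': array([-1.90700346e-03, -5.69404185e+01, -5.00557995e+01, -2.19391650e-04,
        1.44415747e-02,  7.24149572e-05]), 'eef_pos': array([5.99386080e-01, 7.89112005e-05, 1.96573766e-01]), 'ee_rot': array([-6.99806012e-04,  7.07106581e-01,  7.07106391e-01, -5.87545594e-04]), 'wrist_force': array([ 0.34059235,  0.54533681, -0.19692536]), 'torque': array([ 0.0395612 ,  0.03951036, -0.01569204]), 'grip_force': 0.0, 'opening': 0.9986250834275432}
scene {'fx': 513.1928258071666, 'fy': 513.1928258071666, 'cx': 272.63875243324065, 'cy': 207.30767062283385, 'rvec': array([ 0.7063411 ,  2.75298011, -0.91802691]), 'tvec': array([ 0.44545949, -0.20592206,  1.5589126 ])}
side {'fx': 398.41757507410415, 'fy': 398.41757507410415, 'cx': 278.9507619365239, 'cy': 213.9033797039108, 'rvec': array([ 2.15000573, -0.35243104,  0.21516786]), 'tvec': array([-0.51768967,  0.17701499,  0.87774892])}
```

View pics/scene0.png

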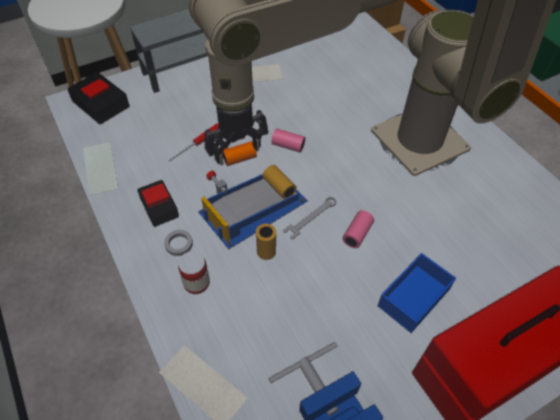

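View pics/side0.png

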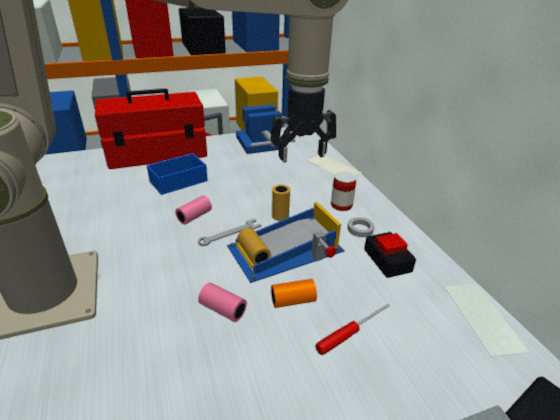

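The scene view shows the sleeve at (280,180), the stop plate at (215,220) and the knob at (211,175). In the side view they are at (253,246), (326,226) and (331,251). I'll measure them from depth.

```bash
cat > h.py <<'E'
import cv2,numpy as np
from rig import bot
def cloud(n,d):
    m=bot.camera_model(n);R=cv2.Rodrigues(m["rvec"])[0]
    v,u=np.indices(d.shape)
    c=np.stack([(u-m["cx"])/m["fx"]*d,(v-m["cy"])/m["fy"]*d,d],-1)
    return (c-m["tvec"])@R
def hsv(p): return cv2.cvtColor(p,cv2.COLOR_BGR2HSV)
E
python3 - <<'E'
from h import *
B={"scene":(150,320,160,245),"side":(220,350,200,280)}
C={"blue":((100,120,40),(125,255,255)),"yellow":((19,150,60),(32,255,255)),"bronze":((10,80,40),(22,255,255)),"red":((0,160,60),(6,255,255))}
A={}
for n in B:
    z=np.load(f"pics/{n}0.npz");p,d=z["p"],z["d"];P=cloud(n,d);H=hsv(p)
    u0,u1,v0,v1=B[n]
    box=np.zeros(d.shape,bool);box[v0:v1,u0:u1]=1;box&=d>0
    for c,(a,b) in C.items():
        m=(cv2.inRange(H,a,b)>0)&box
        k,l,st,ce=cv2.connectedComponentsWithStats(m.astype(np.uint8))
        for i in range(1,k):
            if st[i,4]>12:
                q=P[l==i];print(n,c,st[i],ce[i].round(),np.median(q,0).round(4),"min",np.percentile(q,3,0).round(3),"max",np.percentile(q,97,0).round(3))
        A.setdefault(c,[]).append(P[m])
b=np.vstack(A["blue"]);b=b[(b[:,2]<.075)&(b[:,2]>-.01)]
for s in A["blue"]+[b]:
    s=s[(s[:,2]<.075)&(s[:,2]>-.01)];print("blue rect",cv2.minAreaRect((s[:,:2]*1000).astype(np.float32)))
for s in A["yellow"]:
    s=s[s[:,2]>.06]
    if len(s)>8: print("stop rect",cv2.minAreaRect((s[:,:2]*1000).astype(np.float32)),s[:,2].max())
E
```

```text
scene blue [226 175  35  19 109] [243. 184.] [ 0.5647 -0.069   0.0427] min [ 0.507 -0.078  0.032] max [ 0.613 -0.062  0.054]
scene blue [ 230  191   77   54 1143] [263. 218.] [0.561  0.0414 0.0089] min [0.44  0.024 0.001] max [0.658 0.063 0.055]
scene blue [209 192  16  10  63] [216. 196.] [ 0.6474 -0.0584  0.0531] min [ 0.626 -0.062  0.042] max [ 0.667 -0.055  0.061]
scene blue [199 210  29  35 116] [213. 226.] [0.6861 0.0007 0.0074] min [ 0.677 -0.064  0.002] max [0.696 0.059 0.049]
scene yellow [264 166  29  29 412] [277. 179.] [ 0.4809 -0.0268  0.0629] min [ 0.458 -0.069  0.049] max [0.497 0.013 0.068]
scene yellow [202 197  27  43 331] [216. 218.] [0.6797 0.0099 0.0693] min [ 0.669 -0.047  0.022] max [0.688 0.057 0.081]
scene yellow [257 225  18  17 122] [265. 234.] [0.6039 0.1368 0.0901] min [0.577 0.108 0.085] max [0.62  0.152 0.094]
scene bronze [227 160  14   5  40] [232. 161.] [ 0.5503 -0.1709  0.029 ] min [ 0.527 -0.175  0.022] max [ 0.562 -0.167  0.039]
scene bronze [263 165  33  33 519] [277. 180.] [ 0.4809 -0.0252  0.0615] min [ 0.453 -0.07   0.042] max [0.499 0.015 0.0
[... 1718 characters left out ...]
  10  74] [330. 251.] [ 0.6277 -0.1284  0.0659] min [ 0.617 -0.131  0.051] max [ 0.64  -0.124  0.075]
blue rect ((560.1348266601562, -5.7175445556640625), (269.19036865234375, 145.59548950195312), 2.957329034805298)
blue rect ((558.9926147460938, -17.75806427001953), (261.84271240234375, 147.67813110351562), 7.51889705657959)
blue rect ((560.2490844726562, -15.445289611816406), (264.9724426269531, 151.5038299560547), 7.684442520141602)
stop rect ((567.0616455078125, 43.64293670654297), (231.86141967773438, 216.30738830566406), 4.391097068786621) 0.09464947383806982
stop rect ((563.1700439453125, 26.965065002441406), (237.2305908203125, 189.2783203125), 5.2558488845825195) 0.08179610246024312
```

```bash
python3 - <<'E'
from h import *
def line(q,nm):
    q=(q[:,:2]*1000).astype(np.float32);vx,vy,x,y=cv2.fitLine(q,cv2.DIST_HUBER,0,.01,.01).ravel()
    print(nm,len(q),"dir",np.degrees(np.arctan2(vy,vx)).round(2),"pt",x.round(1),y.round(1))
D={}
for n in ("scene","side"):
    z=np.load(f"pics/{n}0.npz");D[n]=(hsv(z["p"]),cloud(n,z["d"]),z["d"])
def pts(n,col,u0,u1,v0,v1,z0,z1):
    H,P,d=D[n];m=cv2.inRange(H,*col)>0
    k=np.zeros_like(m);k[v0:v1,u0:u1]=1;m&=k&(d>0);q=P[m];return q[(q[:,2]>z0)&(q[:,2]<z1)]
Y=((15,150,60),(32,255,255));Bl=((100,120,40),(125,255,255));Br=((10,80,40),(32,255,255))
line(pts("side",Y,314,342,202,248,.04,.072),"stop face side")
line(pts("scene",Y,201,232,195,242,.074,.09),"stop top scene")
line(pts("scene",Bl,226,262,175,195,.025,.07),"right cheek inner/top scene")
line(pts("side",Bl,256,314,209,237,.02,.07),"left cheek inner side")
line(pts("scene",Bl,230,308,191,246,.02,.07),"left cheek outer scene")
line(pts("side",Bl,228,315,240,281,.02,.07),"right cheek outer side")
for n,b in (("scene",(262,297,165,199)),("side",(236,272,226,266))):
    q=pts(n,Br,*b,.045,.075);line(q,"sleeve "+n)
    q=q[q[:,2]>.062];line(q,"sleeve top "+n);print(q.min(0),q.max(0),np.sort(q[:,2])[-8:].mean())
E
```

```text
stop face side 240 dir -81.47 pt 671.9 -0.7
stop top scene 140 dir -82.61 pt 678.8 3.5
right cheek inner/top scene 109 dir 7.95 pt 562.4 -69.3
left cheek inner side 342 dir 7.8 pt 584.2 42.0
left cheek outer scene 453 dir 7.99 pt 570.9 41.5
right cheek outer side 450 dir 7.97 pt 539.1 -74.3
sleeve scene 485 dir -79.47 pt 480.3 -27.5
sleeve top scene 248 dir -83.56 pt 473.7 -28.8
[ 0.45276678 -0.07783516  0.06212375] [0.49179255 0.01662545 0.06986713] 0.0692112126784388
sleeve side 563 dir -79.53 pt 462.7 -37.3
sleeve top side 325 dir -81.9 pt 468.3 -34.1
[ 0.44943872 -0.07716158  0.06203108] [0.49066751 0.01566255 0.07042   ] 0.06972283020769302
```

The ramp fit holds together. Yaw is about 7.9°, the origin is at about (0.456, -0.030), the cheek lines are 109 mm apart as expected, and the sleeve and stop plate agree on x to about 1 mm. I'll move behind the foot with the fingers spread across the ramp.

Request:
send_rows(rows=[[[0,0,-1,-0.189,-0.036,-0.05,60],[0,0,-1,-0.189,-0.036,-0.05,60],[0,0,-1,-0.189,-0.036,-0.05,60],[0,0,-1,-0.189,-0.036,-0.05,60],[0,0,-1,-0.189,-0.036,-0.05,60],[0,0,-1,-0.189,-0.036,-0.05,60],[0,0,-1,-0.189,-0.036,-0.05,60],[0,0,-1,-0.189,-0.036,-0.05,60]]])

```text
time: 0.9
eef_pos: [0.4111, -0.036, 0.1476]
ee_rot: [0.0, 0.924, 0.383, 0.0]
wrist_force: [0.1, 0.0, 0.2]
opening: 0.596
grip_force: 0.0
```

Request:
send_rows(rows=[[[0,0,-0.824,0,0,0,60],[0,0,-0.824,0,0,0,60],[0,0,-0.824,0,0,0,60],[0,0,-0.824,0,0,0,60],[0,0,-0.824,0,0,0,60],[0,0,-0.824,0,0,0,60],[0,0,-0.824,0,0,0,60]]])

```text
time: 1.6
eef_pos: [0.4112, -0.0359, 0.1475]
ee_rot: [-0.0, 0.998, 0.07, -0.0]
wrist_force: [-0.4, 0.6, -0.6]
opening: 0.596
grip_force: 0.0
```

```bash
python3 - <<'E'
from h import *
from scipy.spatial.transform import Rotation as R
s=bot.read_state();print(s["time"],s["eef_pos"],R.from_quat(np.roll(s["ee_rot"],-1)).as_matrix().round(3),s["opening"],s["qpos"].round(2))
p,d=bot.camera("wrist");q,_=bot.camera("side");cv2.imwrite("pics/w1.png",np.hstack([cv2.resize(p,(400,300)),cv2.resize(q[120:330,150:430],(400,300))]))
E
```

```text
1.6 [ 0.41115073 -0.03591023  0.14751852] [[ 0.99  0.14 -0.  ]
 [ 0.14 -0.99  0.  ]
 [-0.   -0.   -1.  ]] 0.5960453654410962 [-0.21 -0.37  2.04  0.    1.47  1.22]
```

View pics/w1.png

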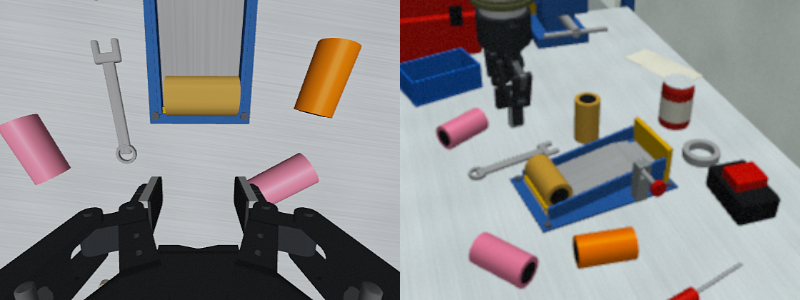

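The wrist view shows the sleeve at (200,95), square and centred between the fingers. A pink sleeve lies near the right finger, so I'll check its clearance.

```bash
python3 - <<'E'
from h import *
o=np.array([.4559,-.030]);a=np.radians(7.9);M=np.array([[np.cos(a),np.sin(a)],[-np.sin(a),np.cos(a)]])
for n,b in (("scene",(265,310,125,155)),("side",(195,250,280,325))):
    z=np.load(f"pics/{n}0.npz");H=hsv(z["p"]);P=cloud(n,z["d"])
    m=cv2.inRange(H,(150,50,80),(180,255,255))>0
    k=np.zeros_like(m);k[b[2]:b[3],b[0]:b[1]]=1;q=P[m&k];r=(q[:,:2]-o)@M.T
    print(n,len(q),r.min(0),r.max(0),q[:,2].max(),"ends",r[r[:,1]>np.percentile(r[:,1],97)].mean(0))
E
```

```text
scene 498 [-0.16383859 -0.20323529] [0.56409798 0.7105677 ] 1.1250140877995989 ends [-0.06820157 -0.02353247]
side 1017 [-0.28421115 -0.6932446 ] [-0.0578283  -0.08135601] 0.6526354723753347 ends [-0.12799573 -0.08662625]
```

Request:
send_rows(rows=[[[0,0,0,0.013,0.002,-0.03,50],[0,0,0,0.013,0.002,-0.06,50],[0,0,0,0.013,0.002,-0.085,50],[0,0,0,0.013,0.002,-0.105,50],[0,0,0,0.013,0.002,-0.118,50],[0,0,0,0.013,0.002,-0.118,50]]])

```text
time: 2.3
eef_pos: [0.4224, -0.0336, 0.0278]
ee_rot: [-0.0, 0.998, 0.069, -0.002]
wrist_force: [-0.3, 0.1, 0.2]
opening: 0.501
grip_force: 0.0
```

```bash
python3 - <<'E'
from h import *
s=bot.read_state();print(s["time"],s["eef_pos"],s["wrist_force"],s["opening"])
p,d=bot.camera("wrist");q,_=bot.camera("side");cv2.imwrite("pics/w2.png",np.hstack([cv2.resize(p,(400,300)),cv2.resize(q[180:285,210:350],(400,300))]))
E
```

```text
2.3 [ 0.42238872 -0.0336441   0.02779954] [-0.30800674  0.09837264  0.23201802] 0.5012022943480867
```

View pics/w2.png

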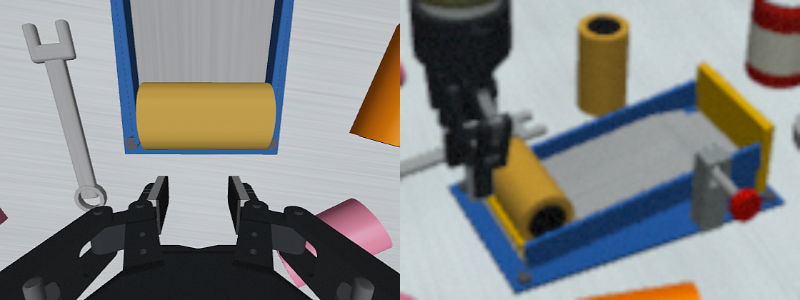

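Request:
send_rows(rows=[[[0,0,0,0.003,0.0004,0,50],[0,0,0,0.006,0.0008,0,50],[0,0,0,0.008,0.0011,0,50],[0,0,0,0.01,0.0014,0,50],[0,0,0,0.012,0.0017,0,50],[0,0,0,0.014,0.0019,0.0003,50],[0,0,0,0.016,0.0022,0.0006,50],[0,0,0,0.018,0.0025,0.0009,50],[0,0,0,0.02,0.0028,0.0012,50],[0,0,0,0.022,0.0031,0.0015,50],[0,0,0,0.024,0.0033,0.0017,50],[0,0,0,0.026,0.0036,0.002,50],[0,0,0,0.028,0.0039,0.0023,50],[0,0,0,0.03,0.0042,0.0026,50],[0,0,0,0.032,0.0044,0.0028,50],[0,0,0,0.034,0.0047,0.0031,50],[0,0,0,0.036,0.005,0.0034,50],[0,0,0,0.038,0.0053,0.0037,50],[0,0,0,0.04,0.0055,0.004,50],[0,0,0,0.042,0.0058,0.0043,50]]])

```text
time: 4.4
eef_pos: [0.4662, -0.0282, 0.0339]
ee_rot: [-0.0, 0.998, 0.069, -0.0]
wrist_force: [-0.1, 0.1, 1.1]
opening: 0.5
grip_force: 0.0
```

```bash
python3 - <<'E'
from h import *
s=bot.read_state();print(s["time"],s["eef_pos"],s["wrist_force"],s["torque"])
p,d=bot.camera("wrist");q,_=bot.camera("side");cv2.imwrite("pics/w3.png",np.hstack([cv2.resize(p,(400,300)),cv2.resize(q[180:285,210:350],(400,300))]))
E
```

```text
4.4 [ 0.46617795 -0.02815985  0.0339049 ] [-0.09124947  0.11371578  1.06641723] [ 0.03871931 -0.0196349   0.0824735 ]
```

View pics/w3.png

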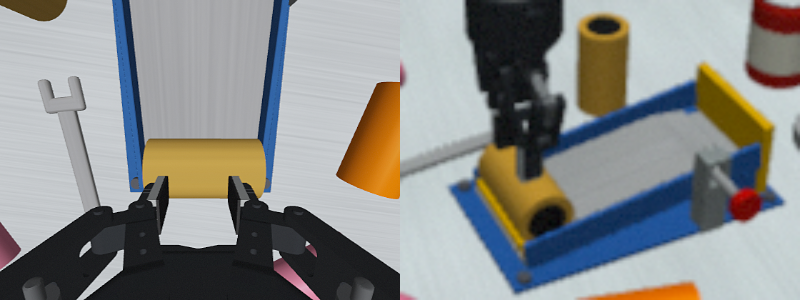

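The sleeve doesn't look displaced yet. I'll check from depth where the fingertips and sleeve really are.

```bash
python3 - <<'E'
from h import *
o=np.array([455.9,-30.0]);a=np.radians(7.9);M=np.array([[np.cos(a),np.sin(a)],[-np.sin(a),np.cos(a)]])
T=[]
for n,b in (("side",(225,300,180,275)),("scene",(215,310,140,220))):
    p,d=bot.camera(n);P=cloud(n,d)*1000;H=hsv(p)
    k=np.zeros(d.shape,bool);k[b[2]:b[3],b[0]:b[1]]=1;k&=d>0
    r=np.dstack([(P[...,:2]-o)@M.T,P[...,2]])
    inr=(abs(r[...,1])<48)&k&(r[...,0]>-60)&(r[...,0]<230)
    br=inr&(cv2.inRange(H,(10,80,40),(32,255,255))>0)&(r[...,2]<75)&(r[...,0]<150)
    dk=inr&(H[...,2]<75)&(r[...,2]>25)&(r[...,2]<130)
    q=r[br];t=q[q[:,2]>np.percentile(q[:,2],85)]
    print(n,"bronze n",len(q),"min",np.percentile(q,2,0).round(),"max",np.percentile(q,98,0).round(),"top mean",t.mean(0).round(1))
    q=r[dk];lo=q[q[:,2]<np.percentile(q,12,0)[2]];print("dark",len(q),"lowest",lo[:8].round(),"min",q.min(0).round())
    T.append(cv2.resize(p[b[2]:b[3],b[0]:b[1]],(400,400),interpolation=cv2.INTER_CUBIC))
cv2.imwrite("pics/w4.png",np.hstack(T))
E
```

```text
side bronze n 568 min [-11. -47.  21.] max [35. 39. 69.] top mean [ 11.8 -16.2  67.7]
dark 314 lowest [[ -8.  47.  32.]
 [ 30. -48.  41.]
 [ 16. -45.  41.]
 [ 21. -46.  40.]
 [ 23. -45.  39.]
 [ 26. -46.  38.]
 [ 28. -46.  37.]
 [ 31. -46.  36.]] min [-11. -48.  31.]
scene bronze n 463 min [ -1. -45.  34.] max [41. 42. 70.] top mean [18.2  2.  68.4]
dark 244 lowest [[-7. 40. 35.]
 [-2. 42. 36.]
 [ 3. 40. 34.]
 [ 0. 41. 33.]
 [-4. 41. 30.]
 [11. 41. 37.]
 [ 8. 42. 36.]
 [ 5. 43. 34.]] min [ -7. -46.  25.]
```

View pics/w4.png

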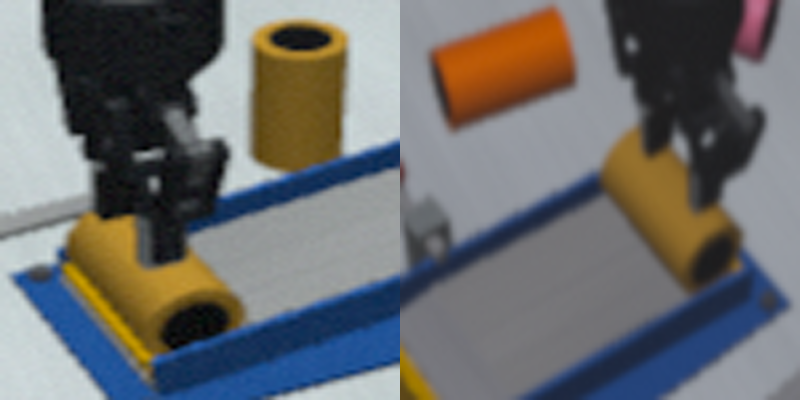

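The sleeve is still at x≈15 and the fingertips appear over it in both views: side pixel (255,242), scene pixels (286,181) and (275,170). I'll read the fingertip depth there.

```bash
python3 - <<'E'
from h import *
o=np.array([455.9,-30.0]);a=np.radians(7.9);M=np.array([[np.cos(a),np.sin(a)],[-np.sin(a),np.cos(a)]])
for n,us,vs in (("side",(254,256),range(222,248,2)),("scene",(285,275),range(160,188,2))):
    p,d=bot.camera(n);P=cloud(n,d)*1000
    for u in us:
        for v in vs: print(n,u,v,p[v,u],((P[v,u,:2]-o)@M.T).round(),P[v,u,2].round())
s=bot.read_state();print(s["eef_pos"],s["wrist_force"],s["qpos"],s["joint_torque"])
E
```

```text
side 254 222 [94 93 88] [ -2. -49.] 150.0
side 254 224 [102 101  96] [ -2. -49.] 145.0
side 254 226 [32 32 33] [ -2. -47.] 138.0
side 254 228 [22 24 24] [ -3. -49.] 134.0
side 254 230 [20 20 21] [ -2. -47.] 127.0
side 254 232 [19 19 12] [ -1. -45.] 120.0
side 254 234 [24 20 25] [  6. -28.] 100.0
side 254 236 [27 24 24] [  5. -30.] 96.0
side 254 238 [31 29 25] [  5. -31.] 91.0
side 254 240 [27 26 23] [  5. -31.] 85.0
side 254 242 [40 39 35] [  6. -28.] 77.0
side 254 244 [ 56 132 167] [  8. -23.] 67.0
side 254 246 [ 44 141 182] [  5. -29.] 66.0
side 256 222 [20 24 14] [ -2. -60.] 157.0
side 256 224 [23 24 18] [ -2. -58.] 151.0
side 256 226 [18 19 17] [ -1. -57.] 145.0
side 256 228 [22 18 14] [  1. -52.] 135.0
side 256 230 [24 19 18] [  1. -53.] 130.0
side 256 232 [21 21 15] [  2. -49.] 122.0
side 256 234 [32 32 26] [ 11. -29.] 99.0
side 256 236 [30 28 26] [ 11. -29.] 94.0
side 256 238 [34 30 30] [ 10. -31.] 89.0
side 256 240 [31 28 23] [ 11. -28.] 81.0
side 256 242 [58 66 73] [-284. -693.] 653.0
side 256 244 [ 47 146 190] [ 12. -25.] 67.0
side 256 246 [ 46 145 187] [ 10. -31.] 66.0
sce
[... 752 characters left out ...]
75 168 [32 31 32] [ 16. -20.] 83.0
scene 275 170 [33 51 64] [ 14. -22.] 71.0
scene 275 172 [ 43 104 138] [ 15. -21.] 65.0
scene 275 174 [ 44 110 146] [ 19. -15.] 65.0
scene 275 176 [ 44 112 148] [ 21. -13.] 60.0
scene 275 178 [ 44 112 149] [26. -7.] 61.0
scene 275 180 [ 44 109 145] [29. -2.] 59.0
scene 275 182 [ 42 104 139] [34.  5.] 61.0
scene 275 184 [ 39  96 129] [36.  7.] 56.0
scene 275 186 [ 38  86 114] [38.  9.] 51.0
[ 0.46588252 -0.02817067  0.03381661] [-0.48989696  0.06596041 -0.4401977 ] [-1.70276988e-01 -8.61733404e-02  2.01881245e+00 -4.55676687e-05
  1.20913703e+00  1.26223949e+00] [ 1.10838184e-02 -4.06193733e+01 -4.52335560e+01  9.62802260e-04
 -4.55392685e-03  3.18433549e-04]
```

```bash
python3 - <<'E'
from h import *
z=np.load("pics/side0.npz");P=cloud("side",z["d"])*1000;p=z["p"]
for u in (283,285,322,324,327):
    for v in range(142,164,3): print(u,v,p[v,u].mean().round(),P[v,u].round())
print(bot.camera_model("wrist"))
s=bot.read_state();print({k:s[k] for k in ("eef_pos","ee_rot","opening")})
E
```

```text
283 142 27.0 [548. -10. 296.]
283 145 27.0 [548. -10. 289.]
283 148 45.0 [550.  -6. 280.]
283 151 51.0 [550.  -6. 273.]
283 154 61.0 [550.  -5. 265.]
283 157 59.0 [550.  -7. 259.]
283 160 75.0 [550.  -8. 252.]
283 163 195.0 [715. 433.   4.]
285 142 24.0 [553.  -7. 294.]
285 145 24.0 [553.  -8. 288.]
285 148 110.0 [554.  -7. 280.]
285 151 95.0 [554.  -7. 273.]
285 154 85.0 [554.  -7. 265.]
285 157 83.0 [554.  -8. 259.]
285 160 78.0 [554. -10. 252.]
285 163 191.0 [722. 432.   3.]
322 142 40.0 [642.  -8. 283.]
322 145 27.0 [642. -10. 277.]
322 148 36.0 [642. -10. 270.]
322 151 55.0 [645.  -6. 260.]
322 154 71.0 [645.  -6. 252.]
322 157 171.0 [870. 440.   2.]
322 160 209.0 [859. 415.   3.]
322 163 210.0 [851. 399.   0.]
324 142 106.0 [647.  -8. 283.]
324 145 86.0 [647.  -9. 276.]
324 148 79.0 [649.  -5. 266.]
324 151 74.0 [652.  -2. 257.]
324 154 131.0 [888. 462.   1.]
324 157 196.0 [874. 432.   5.]
324 160 208.0 [867. 416.   1.]
324 163 211.0 [853. 386.   6.]
327 142 111.0 [941. 551.   5.]
327 145 161.0 [931. 529.   3.]
327 148 166.0 [918. 500.   5.]
327 151 182.0 [907. 476.   4.]
327 154 197.0 [898. 457.   2.]
327 157 208.0 [889. 437.   1.]
327 160 209.0 [876. 411.   3.]
327 163 208.0 [866. 388.   3.]
{'fx': 297.949817462682, 'fy': 297.949817462682, 'cx': 277.1835868711569, 'cy': 208.4932203642594, 'hand_eye': array([[-4.65769030e-04, -9.62946995e-01, -2.69690318e-01,
         6.85984958e-02],
       [ 9.99999578e-01, -6.62130358e-04,  6.37129303e-04,
         1.20078818e-03],
       [-7.92091895e-04, -2.69689908e-01,  9.62946897e-01,
        -1.76395388e-01],
       [ 0.00000000e+00,  0.00000000e+00,  0.00000000e+00,
         1.00000000e+00]])}
{'eef_pos': array([ 0.46588252, -0.02817067,  0.03381661]), 'ee_rot': array([-1.05365545e-06,  9.97610226e-01,  6.90928954e-02, -9.41772360e-05]), 'opening': 0.5036384886352239}
```

Depth shows the real fingertips sit about 38 mm above the reported TCP, and the start picture gives the same offset (51 mm fully open, 13 of which is the swing back). The fingers passed over the sleeve without moving it. I'll back off and come down lower by that amount.

Request:
send_rows(rows=[[[0,0,0,0,0,0.015,50],[0,0,0,-0.025,-0.0035,0.015,50],[0,0,0,-0.045,-0.0062,0.015,50],[0,0,0,-0.045,-0.0062,0.015,50],[0,0,0,-0.045,-0.0062,-0.01,50],[0,0,0,-0.045,-0.0062,-0.03,50],[0,0,0,-0.045,-0.0062,-0.04,50],[0,0,0,-0.045,-0.0062,-0.04,50]]])

```text
time: 5.5
eef_pos: [0.4199, -0.0341, -0.0075]
ee_rot: [-0.0, 0.998, 0.069, -0.001]
wrist_force: [-0.8, 1.5, 0.6]
opening: 0.5
grip_force: 0.0
```

```bash
cat > look.py <<'E'
import sys
from h import *
o=np.array([455.9,-30.0]);a=np.radians(7.9);M=np.array([[np.cos(a),np.sin(a)],[-np.sin(a),np.cos(a)]])
s=bot.read_state();e=s["eef_pos"]*1000
print(s["time"],"eef ramp",(M@(e[:2]-o)).round(1),e[2].round(1),s["wrist_force"].round(1))
T=[]
for n,b in (("side",(220,360,185,290)),("scene",(190,310,150,240))):
    p,d=bot.camera(n);P=cloud(n,d)*1000;H=hsv(p)
    k=np.zeros(d.shape,bool);k[b[2]:b[3],b[0]:b[1]]=1;k&=d>0
    r=np.dstack([(P[...,:2]-o)@M.T,P[...,2]])
    inr=(abs(r[...,1])<50)&k&(r[...,0]>-60)&(r[...,0]<214)
    br=inr&(cv2.inRange(H,(10,80,40),(32,255,255))>0)&(r[...,2]>20+.13*r[...,0].clip(0,170))
    q=r[br];t=q[q[:,2]>q[:,2].max()-6]
    print(n,"bronze",len(q),"lo",np.percentile(q,2,0).round(),"hi",np.percentile(q,98,0).round(),"top",t.mean(0).round(1))
    dk=inr&(H[...,2]<75)&(abs(r[...,1])<42)&(r[...,2]<110)&(abs(r[...,0]-(M@(e[:2]-o))[0])<18)
    q=r[dk]
    if len(q): print("  finger lowest",q[np.argsort(q[:,2])[:4]].round().tolist())
    T.append(cv2.resize(p[b[2]:b[3],b[0]:b[1]],(400,300),interpolation=cv2.INTER_CUBIC))
cv2.imwrite(f"pics/{sys.argv[1]}.png",np.hstack(T))
E
python3 look.py l1
```

```text
5.5 eef ramp [-36.2   0.9] -7.5 [-0.8  1.5  0.6]
side bronze 549 lo [-40. -47.  22.] hi [ 35.  39. 221.] top [-38.6 -34.7 223.6]
  finger lowest [[-39.0, 28.0, 30.0], [-34.0, -24.0, 31.0], [-35.0, 25.0, 32.0], [-44.0, 27.0, 33.0]]
scene bronze 528 lo [ -2. -46.  37.] hi [41. 42. 69.] top [17.3 -2.5 67. ]
  finger lowest [[-38.0, -21.0, 32.0], [-40.0, -24.0, 32.0], [-32.0, -23.0, 34.0], [-30.0, -20.0, 35.0]]
```

View pics/l1.png

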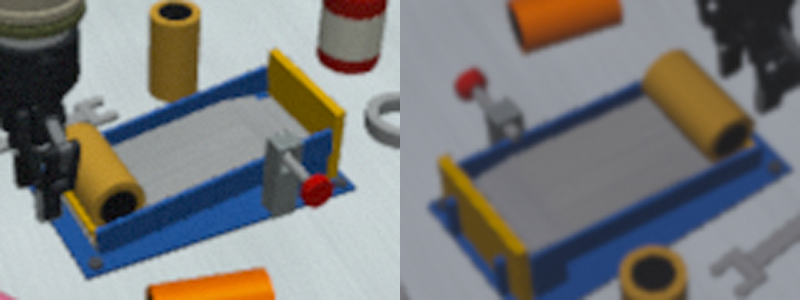

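The fingers are now behind the sleeve with tips at z≈30. In the side crop they are left of the sleeve at (45,180). I'll push slowly.

Request:
send_rows(rows=[[[0,0,0,0.003,0.0004,0,50],[0,0,0,0.006,0.0008,0,50],[0,0,0,0.009,0.0012,0,50],[0,0,0,0.011,0.0015,0,50],[0,0,0,0.013,0.0018,0,50],[0,0,0,0.015,0.0021,0,50],[0,0,0,0.017,0.0024,0.0003,50],[0,0,0,0.019,0.0026,0.0006,50],[0,0,0,0.021,0.0029,0.0009,50],[0,0,0,0.023,0.0032,0.0011,50],[0,0,0,0.025,0.0035,0.0014,50],[0,0,0,0.027,0.0037,0.0017,50],[0,0,0,0.029,0.004,0.002,50],[0,0,0,0.031,0.0043,0.0023,50],[0,0,0,0.033,0.0046,0.0026,50],[0,0,0,0.035,0.0049,0.0029,50],[0,0,0,0.037,0.0051,0.0031,50],[0,0,0,0.039,0.0054,0.0034,50],[0,0,0,0.041,0.0057,0.0037,50],[0,0,0,0.043,0.006,0.004,50]]])

```text
time: 7.6
eef_pos: [0.4642, -0.0283, -0.0021]
ee_rot: [-0.0, 0.998, 0.069, -0.0]
wrist_force: [-2.0, -1.4, 1.5]
opening: 0.498
grip_force: 1.4
```

```bash
python3 look.py l2
```

```text
7.6 eef ramp [8.4 0.5] -2.1 [-2.  -1.4  1.5]
side bronze 427 lo [-19. -47.  22.] hi [ 65.  40. 227.] top [ -9.9 -29.  227. ]
  finger lowest [[5.0, 26.0, 36.0], [10.0, -24.0, 37.0], [11.0, 26.0, 37.0], [13.0, 24.0, 37.0]]
scene bronze 603 lo [ -3. -45.  22.] hi [70. 42. 73.] top [21.9 27.7 80.4]
  finger lowest [[8.0, -22.0, 34.0], [11.0, -22.0, 35.0], [6.0, -23.0, 36.0], [4.0, -23.0, 38.0]]
```

Request:
send_rows(rows=[[[0,0,0,0.0025,0.0003,0.0004,50],[0,0,0,0.005,0.0007,0.0007,50],[0,0,0,0.008,0.0011,0.0011,50],[0,0,0,0.011,0.0015,0.0016,50],[0,0,0,0.014,0.0019,0.002,50],[0,0,0,0.017,0.0024,0.0024,50],[0,0,0,0.02,0.0028,0.0028,50],[0,0,0,0.023,0.0032,0.0033,50],[0,0,0,0.026,0.0036,0.0037,50],[0,0,0,0.029,0.004,0.0041,50],[0,0,0,0.032,0.0044,0.0045,50],[0,0,0,0.035,0.0049,0.005,50],[0,0,0,0.038,0.0053,0.0054,50],[0,0,0,0.041,0.0057,0.0058,50],[0,0,0,0.044,0.0061,0.0062,50],[0,0,0,0.047,0.0065,0.0067,50],[0,0,0,0.05,0.0069,0.0071,50],[0,0,0,0.053,0.0074,0.0075,50],[0,0,0,0.056,0.0078,0.0079,50],[0,0,0,0.058,0.008,0.0082,50]]])

```text
time: 9.7
eef_pos: [0.5224, -0.0203, 0.0062]
ee_rot: [0.0, 0.998, 0.069, 0.0]
wrist_force: [-2.5, -1.4, 1.3]
opening: 0.501
grip_force: 1.5
```

```bash
python3 look.py l3
```

```text
9.7 eef ramp [67.2  0.4] 6.2 [-2.5 -1.4  1.3]
side bronze 386 lo [ -9. -48.  21.] hi [123.  39. 120.] top [ 76.8 -32.3 167.5]
  finger lowest [[66.0, 28.0, 42.0], [74.0, 25.0, 45.0], [66.0, -24.0, 45.0], [60.0, 27.0, 45.0]]
scene bronze 632 lo [ -5. -45.  21.] hi [129.  43.  82.] top [110.5   1.6 230.6]
  finger lowest [[64.0, -24.0, 42.0], [58.0, -23.0, 43.0], [70.0, -21.0, 45.0], [83.0, 38.0, 45.0]]
```

View pics/l3.png

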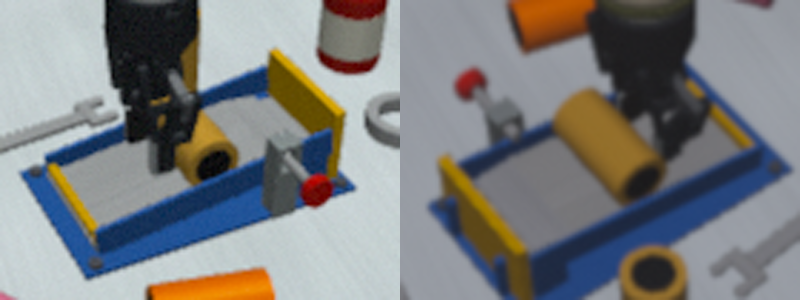

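The sleeve is at about x=103 and moving square, with the pads behind it at side crop pixel (165,160). Pushing on.

Request:
send_rows(rows=[[[0,0,0,0.0025,0.0003,0.0004,50],[0,0,0,0.005,0.0007,0.0007,50],[0,0,0,0.008,0.0011,0.0011,50],[0,0,0,0.011,0.0015,0.0016,50],[0,0,0,0.014,0.0019,0.002,50],[0,0,0,0.017,0.0024,0.0024,50],[0,0,0,0.02,0.0028,0.0028,50],[0,0,0,0.023,0.0032,0.0033,50],[0,0,0,0.026,0.0036,0.0037,50],[0,0,0,0.029,0.004,0.0041,50],[0,0,0,0.032,0.0044,0.0045,50],[0,0,0,0.035,0.0049,0.005,50],[0,0,0,0.038,0.0053,0.0054,50],[0,0,0,0.041,0.0057,0.0058,50],[0,0,0,0.044,0.0061,0.0062,50],[0,0,0,0.046,0.0064,0.0065,50],[0,0,0,0.048,0.0067,0.0068,50],[0,0,0,0.05,0.0069,0.0071,50],[0,0,0,0.052,0.0072,0.0074,50],[0,0,0,0.054,0.0075,0.0077,50]]])

```text
time: 11.8
eef_pos: [0.5761, -0.0129, 0.0138]
ee_rot: [0.0, 0.998, 0.069, -0.0]
wrist_force: [-3.5, 0.2, 1.4]
opening: 0.5
grip_force: 1.4
```

```bash
python3 look.py l4
```

```text
11.8 eef ramp [121.4   0.4] 13.8 [-3.5  0.2  1.4]
side bronze 375 lo [ -9. -48.  21.] hi [173.  41. 130.] top [ 86.   16.4 183.6]
  finger lowest [[120.0, 27.0, 51.0], [122.0, 26.0, 51.0], [129.0, 27.0, 51.0], [126.0, 27.0, 52.0]]
scene bronze 699 lo [ -5. -46.  21.] hi [183.  43. 238.] top [163.3  -8.8 253.2]
  finger lowest [[120.0, -24.0, 50.0], [118.0, -22.0, 50.0], [139.0, 40.0, 52.0], [126.0, -19.0, 55.0]]
```

Request:
send_rows(rows=[[[0,0,0,0.0015,0.0002,0.0002,50],[0,0,0,0.003,0.0004,0.0004,50],[0,0,0,0.0045,0.0006,0.0006,50],[0,0,0,0.006,0.0008,0.0008,50],[0,0,0,0.0075,0.001,0.001,50],[0,0,0,0.009,0.0012,0.001,50],[0,0,0,0.0105,0.0015,0.001,50],[0,0,0,0.012,0.0017,0.001,50],[0,0,0,0.0135,0.0019,0.001,50],[0,0,0,0.015,0.0021,0.001,50],[0,0,0,0.0165,0.0023,0.001,50],[0,0,0,0.018,0.0025,0.001,50],[0,0,0,0.0195,0.0027,0.001,50],[0,0,0,0.021,0.0029,0.001,50],[0,0,0,0.0225,0.0031,0.001,50],[0,0,0,0.024,0.0033,0.001,50],[0,0,0,0.0255,0.0035,0.001,50],[0,0,0,0.027,0.0037,0.001,50],[0,0,0,0.0285,0.004,0.001,50],[0,0,0,0.03,0.0042,0.001,50]]])

```text
time: 13.9
eef_pos: [0.6061, -0.0086, 0.0148]
ee_rot: [-0.0, 0.998, 0.069, -0.0]
wrist_force: [0.7, -0.1, -0.3]
opening: 0.497
grip_force: 0.0
```

```bash
python3 look.py l5
```

```text
13.9 eef ramp [151.7   0.5] 14.8 [ 0.7 -0.1 -0.3]
side bronze 354 lo [ -9. -47.  21.] hi [211.  44. 122.] top [155.9 -46.5 156.8]
  finger lowest [[161.0, 41.0, 39.0], [159.0, 27.0, 51.0], [147.0, 28.0, 52.0], [156.0, 28.0, 52.0]]
scene bronze 566 lo [ -6. -46.  21.] hi [213.  42.  88.] top [120.   26.5 259. ]
  finger lowest [[156.0, -22.0, 52.0], [154.0, -20.0, 53.0], [149.0, -22.0, 56.0], [147.0, -21.0, 56.0]]
```

View pics/l5.png

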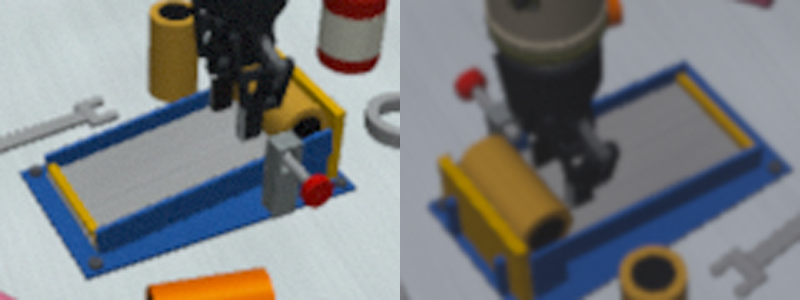

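The sleeve is seated against the stop plate, with no force on the fingers. Side crop pixel (295,110) shows it in the seat. Next I'll retreat, lift and go round outside the knob.

Request:
send_rows(rows=[[[0,0,0,-0.006,-0.0008,0,50],[0,0,0,-0.014,-0.002,0,50],[0,0,0,-0.014,-0.002,0.03,50],[0,0,0,-0.014,-0.002,0.07,50],[0,0,0,-0.014,-0.002,0.1,50],[0,0,0,0,-0.04,0.1,30],[0,0,0,0.01,-0.08,0.1,0],[0,0,0,0.02,-0.12,0.1,0],[0,0,0,0.029,-0.156,0.1,0],[0,0,0,0.029,-0.156,0.1,0],[0,0,0,0.029,-0.156,0.1,0],[0,0,0,0.029,-0.156,0.1,0]]])

```text
time: 15.2
eef_pos: [0.6344, -0.1637, 0.1146]
ee_rot: [-0.0, 0.998, 0.069, -0.0]
wrist_force: [-0.3, 0.6, -0.2]
opening: 0.002
grip_force: 0.0
```

```bash
cat > knob.py <<'E'
from h import *
o=np.array([455.9,-30.0]);a=np.radians(7.9);M=np.array([[np.cos(a),np.sin(a)],[-np.sin(a),np.cos(a)]])
s=bot.read_state();e=s["eef_pos"]*1000;er=M@(e[:2]-o)
print(s["time"],"eef ramp",er.round(1),e[2].round(1),s["wrist_force"].round(1),s["opening"])
for n in ("side","scene"):
    p,d=bot.camera(n);P=cloud(n,d)*1000;H=hsv(p)
    r=np.dstack([(P[...,:2]-o)@M.T,P[...,2]]);x,y,z=r[...,0],r[...,1],r[...,2]
    k=(d>0)&(abs(x-159)<30)&(y>-150)&(y<-70)&(z>35)&(z<90)&(cv2.inRange(H,(0,150,50),(7,255,255))>0)
    q=r[k];print(n,"knob",len(q),q.min(0).round() if len(q) else "",q.max(0).round() if len(q) else "",np.median(q,0).round() if len(q) else "")
    k=(d>0)&(x>145)&(x<214)&(abs(y)<50)&(z>60)&(z<92)&(cv2.inRange(H,(10,80,40),(32,255,255))>0)
    q=r[k];print("  sleeve",len(q),np.percentile(q,[2,98],0).round().tolist())
    k=(d>0)&(abs(x-er[0])<35)&(abs(y-er[1])<40)&(H[...,2]<80)&(z>25)&(z<e[2]+120)
    q=r[k]
    if len(q): print("  finger low",q[np.argsort(q[:,2])[:4]].round().tolist(), "pad zone",np.percentile(q[q[:,2]<q[:,2].min()+22],[3,97],0).round().tolist())
E
python3 knob.py
```

```text
15.2 eef ramp [ 158.4 -157. ] 114.6 [-0.3  0.6 -0.2] 0.0018955835590236398
side knob 75 [ 145. -124.   51.] [ 170. -113.   76.] [ 156. -122.   65.]
  sleeve 497 [[167.0, -47.0, 62.0], [210.0, 39.0, 88.0]]
  finger low [[146.0, -121.0, 58.0], [162.0, -159.0, 149.0], [148.0, -153.0, 155.0], [163.0, -164.0, 156.0]] pad zone [[146.0, -121.0, 58.0], [146.0, -121.0, 58.0]]
scene knob 32 [ 151. -123.   62.] [ 173. -109.   77.] [ 162. -116.   71.]
  sleeve 490 [[174.0, -46.0, 67.0], [213.0, 42.0, 88.0]]
  finger low [[171.0, -155.0, 159.0], [159.0, -145.0, 160.0], [165.0, -145.0, 160.0], [163.0, -147.0, 161.0]] pad zone [[152.0, -159.0, 160.0], [171.0, -140.0, 178.0]]
```

Request:
send_rows(rows=[[[0,0,0,0,0,-0.03,0],[0,0,0,0,0,-0.06,0],[0,0,0,0,0,-0.085,0],[0,0,0,0,0,-0.104,0],[0,0,0,0,0,-0.104,0]]])

```text
time: 15.8
eef_pos: [0.632, -0.1625, 0.007]
ee_rot: [-0.001, 0.998, 0.07, -0.003]
wrist_force: [-1.1, 1.1, -1.3]
opening: -0.001
grip_force: 0.0
```

Request:
send_rows(rows=[[[0,0,0,-0.0005,0.004,0,0],[0,0,0,-0.001,0.008,0,0],[0,0,0,-0.0017,0.012,0,0],[0,0,0,-0.002,0.015,0,0],[0,0,0,-0.0025,0.018,0,0],[0,0,0,-0.003,0.02,0,0],[0,0,0,-0.003,0.022,0,0],[0,0,0,-0.0035,0.024,0,0],[0,0,0,-0.0035,0.026,0,0],[0,0,0,-0.004,0.028,0,0],[0,0,0,-0.004,0.03,0,0],[0,0,0,-0.0045,0.032,0,0],[0,0,0,-0.0045,0.034,0,0],[0,0,0,-0.005,0.036,0,0],[0,0,0,-0.005,0.038,0,0],[0,0,0,-0.0055,0.04,0,0]]])

```text
time: 17.4
eef_pos: [0.6295, -0.1245, 0.0107]
ee_rot: [-0.0, 0.998, 0.069, -0.0]
wrist_force: [1.5, -1.6, -0.1]
opening: -0.001
grip_force: 0.8
```

```bash
python3 knob.py
```

```text
17.4 eef ramp [ 159.  -117.4] 10.7 [ 1.5 -1.6 -0.1] -0.0010854795307365342
side knob 30 [ 145. -109.   52.] [154. -92.  87.] [150. -99.  67.]
  sleeve 277 [[167.0, -37.0, 61.0], [203.0, 40.0, 88.0]]
  finger low [[147.0, -79.0, 37.0], [165.0, -122.0, 48.0], [148.0, -114.0, 52.0], [152.0, -121.0, 52.0]] pad zone [[146.0, -128.0, 45.0], [165.0, -87.0, 59.0]]
scene knob 35 [ 154. -103.   62.] [172. -89.  78.] [165. -94.  71.]
  sleeve 487 [[174.0, -46.0, 69.0], [214.0, 43.0, 88.0]]
  finger low [[171.0, -110.0, 62.0], [170.0, -116.0, 64.0], [167.0, -111.0, 66.0], [166.0, -113.0, 68.0]] pad zone [[166.0, -117.0, 63.0], [172.0, -105.0, 80.0]]
```

Request:
send_rows(rows=[[[0,0,0,-0.0002,0.0015,0,0],[0,0,0,-0.0004,0.003,0,0],[0,0,0,-0.0006,0.0045,0,0],[0,0,0,-0.0008,0.006,0,0],[0,0,0,-0.001,0.007,0,0],[0,0,0,-0.001,0.008,0,0]]])

```text
time: 18.1
eef_pos: [0.6284, -0.1166, 0.0107]
ee_rot: [-0.0, 0.998, 0.069, -0.0]
wrist_force: [-0.6, -1.6, -0.8]
opening: -0.0
grip_force: 0.8
```

Request:
send_rows(rows=[[[0,0,0,-0.0001,0.001,0,0],[0,0,0,-0.0002,0.0015,0,0]]])

```text
time: 18.3
eef_pos: [0.6283, -0.1159, 0.0108]
ee_rot: [0.001, 0.998, 0.069, -0.0]
wrist_force: [1.0, -6.6, -1.4]
opening: -0.001
grip_force: 3.3
```

Force has risen to 6.6 N, which suggests the hard stop. One more small nudge to confirm.

Request:
send_rows(rows=[[[0,0,0,-0.0001,0.001,0,0],[0,0,0,-0.0001,0.001,0,0]]])

```text
time: 18.5
eef_pos: [0.6282, -0.1159, 0.0108]
ee_rot: [0.001, 0.998, 0.069, 0.0]
wrist_force: [0.2, -9.2, -2.4]
opening: 0.002
grip_force: 4.4
```

The arm stayed put while the force rose to 9.2 N, so the bolt is against its stop. I'll back away and lift.

Request:
send_rows(rows=[[[0,0,0,0.0015,-0.01,0,0],[0,0,0,0.004,-0.03,0,0],[0,0,0,0.006,-0.045,0.02,0],[0,0,0,0.006,-0.045,0.06,0],[0,0,0,0.006,-0.045,0.1,0],[0,0,0,0.006,-0.095,0.14,0],[0,0,0,0.006,-0.145,0.14,0],[0,0,0,0.006,-0.145,0.14,0]]])

```text
time: 19.3
eef_pos: [0.6348, -0.2658, 0.154]
ee_rot: [0.002, 0.998, 0.067, 0.002]
wrist_force: [-0.6, -0.2, -0.6]
opening: -0.004
grip_force: 0.0
```

```bash
python3 knob.py; python3 look.py fin
```

```text
19.3 eef ramp [ 144.8 -258.1] 154.0 [-0.6 -0.2 -0.6] -0.003619316042049267
side knob 79 [144. -94.  49.] [171. -82.  76.] [156. -91.  65.]
  sleeve 499 [[168.0, -47.0, 62.0], [210.0, 39.0, 88.0]]
  finger low [[151.0, -261.0, 189.0], [145.0, -262.0, 189.0], [135.0, -262.0, 191.0], [134.0, -261.0, 193.0]] pad zone [[133.0, -269.0, 192.0], [151.0, -245.0, 211.0]]
scene knob 16 [154. -90.  68.] [171. -81.  77.] [164. -86.  74.]
  sleeve 482 [[173.0, -46.0, 69.0], [213.0, 42.0, 88.0]]
  finger low [[147.0, -247.0, 192.0], [153.0, -251.0, 193.0], [152.0, -249.0, 194.0], [142.0, -244.0, 196.0]] pad zone [[141.0, -256.0, 193.0], [156.0, -240.0, 213.0]]
19.4 eef ramp [ 144.3 -254.8] 151.1 [-0.2  1.5 -1.2]
side bronze 602 lo [ -8. -47.  21.] hi [210.  41.  88.] top [190.9  -5.6  85.8]
scene bronze 548 lo [ -5. -46.  21.] hi [213.  42.  88.] top [195.3   0.8  85.5]
```

View pics/fin.png

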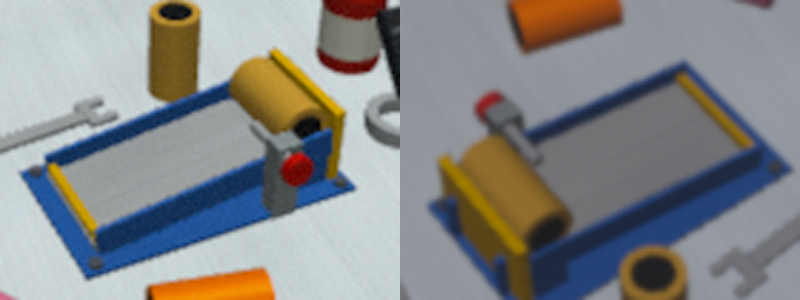

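The sleeve is seated, with its top at x≈193. The knob face is at y≈-93 and the rod sits behind the sleeve at scene crop pixel (530,145). The arm is clear, so I'm handing in.

```bash
python3 -c "
from rig import bot
print(bot.finish_job())"
```

```text
the job is handed in; nothing more can be done
None
```

The sleeve was pushed up into the seat and the keeper bolt driven to its stop behind it, and the job was handed in at about 19.5 s with the arm clear; the real fingertips sit about 38 mm above the reported TCP, so my first pass went over the sleeve without moving it, and I corrected for that.

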